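# Check a tray frame for square by its two diagonals

### The job

Check the pinned wooden tray frame for square with the slide rule: drop the rule's eye over one corner post and gently draw the rule out until it bears snugly on that post and on the one diagonally opposite for a moment, first on the diagonal from the front-left to the back-right post, then on the other one (left and right as seen from the robot, front is nearer to it). Compare the two lengths, and leave the rule lying flat on the frame, hooked and snug between the posts of the longer diagonal. Do not force the frame or disturb the tins and the card terminal.

Things in the scene. Friction and masses are not known exactly. Their poses are not given: they have to be found in the camera images.
- rule_grip (a point): centre of the slide rule's black upright grip (45 mm long, 20 wide, its top 38 above the rule's underside); this point is 24 above the underside. x axis along the rule from nose to eye, z up. Fixed to the aluminium body (172 long, 26 wide, 9 thick) that ends in a V nose at -x. Rule about 180 g. Starts on the counter left or right of the frame, eye end away from the robot
- rule_nose (a point): point in the mouth of the rule's steel V nose where a post's axis lies when the post sits in the V; 85 mm from the grip centre along the rule's -x, 4 mm above the underside. The V opens outward (-x), 26 to 33 mm wide over its tips, and meets a post from inside the frame; it runs from 15 mm inward of this point to 5 mm beyond it
- rule_eye (a point): centre of the round eye (inner diameter 28 mm, outer 44, 8 thick) at the end of the steel blade that slides out of the rule's body; on the rule's axis, 131 mm plus the blade's reading from the grip centre, 4 mm above the underside. Goes over a post from above with 9 mm play all round
- rule_eye_far (a point): point inside the eye, 9 mm beyond its centre (away from the nose), where a post's axis lies when the rule is drawn tight; snug is this point at one post and rule_nose at the other: their distance is 225 mm plus the blade's reading
- blade (a joint): how far the rule's blade is drawn out, m: 0 fully in, 0.085 fully out; starts at 0.010 to 0.035. It slides with a stiff rubbing drag of about 3 N and stays where it is left. To shorten the rule again, push it toward the hooked post: the near side of the eye meets the post after 18 mm of play, then the blade goes in
- frame: wooden frame lying fixed on the counter, 276 mm wide (y), 226 deep (x); origin at its centre on the counter, x to the back (away from the robot), y left. Front and back rails 36 wide, 20 high, side rails 34 wide, 16.5 high; open inside. The back rail stands up to 10 mm left or right of square: diagonals about 291 mm, differing by up to 15 mm. It does not shift under gentle forces
- post_fl (a point): front-left corner post: wooden dowel, 10 mm diameter, standing 30 mm above the rail; this point is on its axis at its foot, on the rail's top, 20 mm above the counter
- post_fr (a point): front-right corner post, same as the front-left one; the two are 220 mm apart
- post_bl (a point): back-left corner post, same, on the back rail about 190 mm behind the front-left post
- post_br (a point): back-right corner post, same, 220 mm from the back-left post
- tin_a: bystander: dark metal tea tin, 72 mm diameter, 92 mm high, beyond the frame; origin under its centre
- tin_b: bystander: the other tea tin, same size
- terminal: bystander: white card terminal, 150 by 85 mm, 30 mm high, on the counter on the side of the frame where the rule is not; origin under its centre
Not all that is in view belongs to the job. There is more than one size of the part that bears rule_grip; the job needs the largest.

How it is judged:
On the way, in this order (a step that is already met when the one before it is completed fails the run):
1. the rule is drawn snug between the front-left and back-right posts, bearing on both (((contact force between rule and frame_c1 above 2 N and contact force between rule and back_rail_c2 above 1 N and horizontal distance between rule_nose and post_fl below 0.004 m and horizontal distance between rule_eye_far and post_br below 0.004 m) or (contact force between rule and back_rail_c2 above 2 N and contact force between rule and frame_c1 above 1 N and horizontal distance between rule_nose and post_br below 0.004 m and horizontal distance between rule_eye_far and post_fl below 0.004 m))), for 0.2 s.
2. the rule is drawn snug between the front-right and back-left posts, bearing on both (((contact force between rule and frame_c2 above 2 N and contact force between rule and back_rail_c1 above 1 N and horizontal distance between rule_nose and post_fr below 0.004 m and horizontal distance between rule_eye_far and post_bl below 0.004 m) or (contact force between rule and back_rail_c1 above 2 N and contact force between rule and frame_c2 above 1 N and horizontal distance between rule_nose and post_bl below 0.004 m and horizontal distance between rule_eye_far and post_fr below 0.004 m))), for 0.2 s.
At the end, for the whole second after the job is handed in: rule released, at rest and flat (3.5 deg) on the frame on the longer diagonal: eye over one post, nose at the other, both seats within 4 mm of the posts' axes and under 12 mm above the rail; if the back rail is under 1.5 mm off square (diagonals within 2 mm), either diagonal counts (((y of post_br in the frame of frame above -0.1115 m and ((horizontal distance between rule_nose and post_fr below 0.004 m and horizontal distance between rule_eye_far and post_bl below 0.004 m and z of rule_eye_far in the frame of post_bl below 0.012 m and z of rule_nose in the frame of post_fr below 0.012 m) or (horizontal distance between rule_nose and post_bl below 0.004 m and horizontal distance between rule_eye_far and post_fr below 0.004 m and z of rule_eye_far in the frame of post_fr below 0.012 m and z of rule_nose in the frame of post_bl below 0.012 m))) or (y of post_br in the frame of frame below -0.1085 m and ((horizontal distance between rule_nose and post_fl below 0.004 m and horizontal distance between rule_eye_far and post_br below 0.004 m and z of rule_eye_far in the frame of post_br below 0.012 m and z of rule_nose in the frame of post_fl below 0.012 m) or (horizontal distance between rule_nose and post_br below 0.004 m and horizontal distance between rule_eye_far and post_fl below 0.004 m and z of rule_eye_far in the frame of post_fl below 0.012 m and z of rule_nose in the frame of post_br below 0.012 m)))) and angle between rule_grip's own z axis and vertical below 0.06 rad and linear speed of rule below 0.01 m/s and contact force between the fingers and rule below 0.05 N); the robot touches nothing.
It fails at once if the rule is forced against the frame or its posts with more than 20 N (contact force between rule and frame above 20 N).
It fails at once if the gripper presses on the frame with more than 20 N (contact force between the arm and frame above 20 N).
It fails at once if a tin or the card terminal is moved more than 15 mm (distance of any of tin_a, tin_b, terminal from where it was at the start of the episode above 0.015 m).
It also fails if it takes over 72 s, if anything falls off the work surface, if the arm or the gripper's body presses on something with over 40 N, if the wrist force passes 120 N, or if a joint passes its speed limit or range.

### The arm

A 6-joint arm with a two-finger parallel gripper is mounted at the origin on the work surface. World frame = base frame: x ahead of the robot, y to its left, z up, the work surface at z = 0. Lengths are in m, angles in rad, forces in N, time in s.
With the tool pointing down it reaches from about 0.375 to 0.75 m from the base axis. Payload 9 kg.
Tool frame: the origin (TCP) lies at the very end of the fingers, on their centre line; the grasp point (between the pads) lies 19 mm behind it; z points along the fingers, y is the line along which they close (so a half turn about z gives the same grasp; the last joint's range is limited). The gripper opens to 85 mm and grips with 20 to 120 N. Pads are 22 mm wide; open, the fingers measure 114 mm over their backs; the gripper's body (76 mm by 85 mm) begins 54 mm behind the grasp point. The pads swing forward as they close: fully open they stand 13 mm farther back than shut.
Start: joints at [0.923, 0.104, 0.097, 1.564, 0, 1.353], TCP at [0.25, 0.545, 0.231] pointing down, gripper open.
Joint ranges: [-2.99, 2.99], [-0.84, 1.86], [-1.1, 1.16], [-1.84, 2.11], [-1.51, 1.56], [-3.14, 3.14]. Speed limits (rad/s): [2.22, 2.22, 2.57, 3.14, 3.14, 3.14].

### API

Orientations are given as a 3x3 rotation matrix whose columns are the frame's x, y, z axes.
In Python, from cell import sensors, grab_frame, camera_info, ticket gives the robot as it stands.
- The arm moves only by the tool arm_command, never from a script. Its argument "increments" is a list of rows, each a list of 3 entries, a list of its own where there are three numbers: the shift along the world's x, y, z in m, then the turn about the world's z in degrees, then the closure, from -1 (fully open) to 1 (shut), so that 0 is half open. In form: [[[dx, dy, dz], spin, hand], ...]. A call has 1 to 10 rows; each row shifts and turns the commanded pose from where the row before left it; what a row does not reach is not made up. A row lasts 1/12 s, in which the tool goes at most 41.7 mm and 7.16 degrees, less where a joint would pass 70% of its speed; a pose out of reach is approached as far as the arm can. A call is refused whole if a number of a shift passes 0.0417 or a number of a turn 7.16, either way. A call with a gripper value outside its range is refused whole. The fingers move at their own pace and stop on an object; the grip force is fixed at half the most. Time passes only in rows, so rows that do not move let the fingers close. It gives the time, the measured TCP pose, the force, the opening and the grip force at its end, in the units of the state.
- sensors.state(): the state, without advancing time (a new reading comes with each control period).
- grab_frame(name): name is "scene" or "top" or "wrist"; returns the picture (420x560x3 uint8, red, green, blue); there is no depth.
- camera_info(name): a dict with "fx", "fy", "cx", "cy" (pixels), "dist" ([k1, k2, p1, p2, k3] as OpenCV has them; the pictures are not rectified), "world_to_cam" (4x4, takes a point from world to camera coordinates); the wrist camera has in their place "tool_from_camera" (4x4, takes a point from camera to tool coordinates, whose origin is the TCP and whose axes are the flange's). Camera axes: x right, y up, looking along -z (the intrinsics and any distortion apply to the point x, -y, -z); pixel columns grow to the right and rows downward; lengths in m; the calibration is good to about 2 mm. A picture is of the moment at which its call begins: read the wrist's pose just before it. camera_info takes no time and is no camera call.
- ticket.finish_job(): hands the job in; it is judged then, once.
The state is a dict: "clock": time; "q": joint angles; "qd": joint speeds; "effort": joint torques, N m; "eef_pos": TCP position; "tool_rot": TCP orientation; "force": force on the tool from outside, world axes, zero at the start; "ft_torque": the same for the moment, N m; "opening": finger opening in m; "grip_force": force on a finger pad.
Only numpy, scipy, OpenCV 4.12 (cv2) and the standard library are available. Lean on these libraries where they do the work, as an engineer would, in place of code of your own. Each camera call takes 0.05 s, during which the arm holds its last target. There are 200 camera calls.

## Working session

There is one attempt and no reset: what is moved stays moved. The work goes in short steps, Python scripts to look and compute and a tool call to move; the robot and the scene stay as the last step left them, time stands still between calls to the robot, and variables do not carry over. Pictures are saved under pics/ and viewed, at most 10 in all, crops included, and the job is handed in when it is done.

Besides the shell and the picture viewer there is one more tool, called after "Call:" by a JSON object that holds its "name" and its "arguments", one argument or row to a line. arm_command: Moves the arm, as the interface text tells. Its arguments: {"type":"object","properties":{"increments":{"type":"array","items":{"type":"array"}}},"required":["increments"]}

```bash
mkdir -p pics; ls
python3 - <<'E'
from cell import sensors, grab_frame, camera_info
import cv2,numpy as np
s=sensors.state();print({k:np.round(v,4).tolist() for k,v in s.items()})
for n in("top","scene"):
    f=grab_frame(n);cv2.imwrite(f"pics/{n}0.png",f[:,:,::-1]);i=camera_info(n);print(n,i)
print(camera_info("wrist"))
E
```

```text
pics
{'clock': 0.0, 'q': [0.9233, 0.1047, 0.0965, 1.5639, -0.0, 1.3531], 'qd': [-0.0012, 0.0006, -0.0005, 0.0003, 0.0015, 0.0007], 'effort': [-0.0013, -55.6932, 50.3647, 0.0168, -0.0005, -0.0], 'eef_pos': [0.2498, 0.5452, 0.2306], 'tool_rot': [[-0.9091, 0.4167, -0.0008], [0.4167, 0.9091, -0.0011], [0.0003, -0.0013, -1.0]], 'force': [0.4611, 0.2945, -0.3971], 'ft_torque': [-0.0087, 0.0142, 0.0236], 'grip_force': 0.0, 'opening': 0.0854}
top {'fx': 476.3020437813225, 'fy': 476.3020437813225, 'cx': 279.9762441614146, 'cy': 213.35624255841137, 'dist': array([-0.01431773,  0.        ,  0.        ,  0.        ,  0.        ]), 'world_to_cam': array([[-0.01143205, -0.99978964, -0.01702903, -0.00208805],
       [ 0.99609105, -0.01287821,  0.08738858, -0.5100058 ],
       [-0.0875895 , -0.01596344,  0.99602874, -1.16938016],
       [ 0.        ,  0.        ,  0.        ,  1.        ]])}
scene {'fx': 426.1416916901203, 'fy': 426.1416916901203, 'cx': 279.5758647817284, 'cy': 209.71778463670597, 'dist': array([-0.00208618,  0.        ,  0.        ,  0.        ,  0.        ]), 'world_to_cam': array([[-0.15701351,  0.9875943 , -0.00206351,  0.08662544],
       [-0.79993417, -0.1259523 ,  0.58672084,  0.38441322],
       [ 0.57918226,  0.09377377,  0.80978663, -1.36326807],
       [ 0.        ,  0.        ,  0.        ,  1.        ]])}
{'fx': 346.82443707662594, 'fy': 346.82443707662594, 'cx': 281.7667153356036, 'cy': 204.42761485892856, 'dist': array([-0.01553252,  0.        ,  0.        ,  0.        ,  0.        ]), 'tool_from_camera': array([[ 2.24779057e-04,  9.57104930e-01,  2.89741440e-01,
         7.37141772e-02],
       [ 9.99999853e-01, -3.58309567e-04,  4.07814736e-04,
         6.39845084e-04],
       [ 4.94138625e-04,  2.89741305e-01, -9.57104870e-01,
        -1.41767484e-01],
       [ 0.00000000e+00,  0.00000000e+00,  0.00000000e+00,
         1.00000000e+00]])}
```

View pics/top0.png

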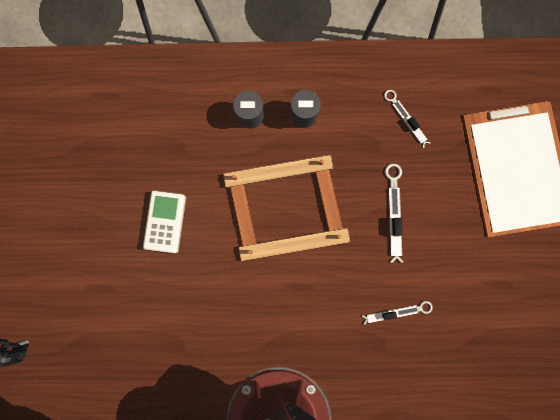

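View pics/scene0.png

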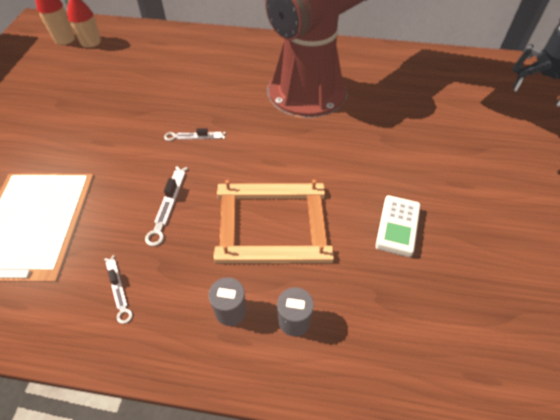

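The top view shows the largest rule with its eye at about (394,172), grip at (396,227) and nose at (396,260). The frame's corners lie near (226,178), (330,160), (348,238) and (242,257). The two small rules at (408,118) and (398,313) are decoys. The scene view agrees: terminal on the left, tins beyond the frame.

```bash
cat > h.py <<'E'
from cell import sensors, grab_frame, camera_info
import cv2,numpy as np
np.set_printoptions(precision=4,suppress=True)
F=np.diag([1.,-1,-1])
def cam(n):
    i=camera_info(n); K=np.array([[i['fx'],0,i['cx']],[0,i['fy'],i['cy']],[0,0,1]])
    if n=='wrist':
        s=sensors.state(); T=np.eye(4); T[:3,:3]=s['tool_rot']; T[:3,3]=s['eef_pos']
        W=T@i['tool_from_camera']
    else: W=np.linalg.inv(i['world_to_cam'])
    return K,np.array(i['dist']),W
def rays(c,px):
    K,d,W=c
    u=cv2.undistortPoints(np.float64(px).reshape(-1,1,2),K,d)[:,0]
    r=np.c_[u,np.ones(len(u))]@F
    return W[:3,3],r@W[:3,:3].T
def onto(c,px,z):
    o,r=rays(c,px); return o+r*((z-o[2])/r[:,2])[:,None]
def proj(c,P):
    K,d,W=c; I=np.linalg.inv(W); p=(np.atleast_2d(P)@I[:3,:3].T+I[:3,3])@F
    return cv2.projectPoints(p,np.zeros(3),np.zeros(3),K,d)[0][:,0]
def shot(n,name=None):
    c=cam(n); f=grab_frame(n)
    if name: cv2.imwrite(f'pics/{name}.png',f[:,:,::-1])
    return c,f
E
python3 - <<'E'
from h import *
c=cam('top')
print('eye',onto(c,[[394,172]],.004),'nose',onto(c,[[396,258]],.004),'grip',onto(c,[[396,227]],.038))
print('corners',onto(c,[[226,178],[332,162],[348,238],[242,257]],.02), onto(c,[[248,105],[306,103]],.092))
E
```

```text
eye [[ 0.6137 -0.3002  0.004 ]] nose [[ 0.3952 -0.2982  0.004 ]] grip [[ 0.4713 -0.293   0.038 ]]
corners [[ 0.6017  0.1272  0.02  ]
 [ 0.6387 -0.1412  0.02  ]
 [ 0.4464 -0.177   0.02  ]
 [ 0.4023  0.0876  0.02  ]] [[ 0.7667  0.0646  0.092 ]
 [ 0.7693 -0.075   0.092 ]]
```

Call:
{"name": "arm_command", "arguments": {
  "increments": [
    [[0.0417,-0.0417,0],0,-1],
    [[0.02,-0.0417,0],0,-1],
    [[0.01,-0.0417,0],0,-1],
    [[0.01,-0.0417,0],0,-1],
    [[0,-0.0417,0],0,-1],
    [[0,-0.0417,0],0,-1],
    [[0,-0.0417,0],0,-1],
    [[0,-0.0417,0],0,-1],
    [[0,-0.0417,0],0,-1],
    [[0,-0.0417,0],0,-1]
  ]
}}

```text
clock: 0.93
eef_pos: [0.3162, 0.1459, 0.231]
tool_rot: [[-0.91, 0.416, 0.0], [0.416, 0.91, -0.0], [-0.0, 0.0, -1.0]]
force: [1.6, -0.2, 1.2]
opening: 0.0852
grip_force: 0.0
```

Call:
{"name": "arm_command", "arguments": {
  "increments": [
    [[0.029,-0.03,0],4.1,-1],
    [[0.029,-0.03,0],4.1,-1],
    [[0.029,-0.03,0],4.1,-1],
    [[0.029,-0.03,0],4.1,-1],
    [[0.029,-0.03,0],4.1,-1],
    [[0.029,-0.03,0],4.1,-1],
    [[0,0,0],0,-1],
    [[0,0,0],0,-1]
  ]
}}

```text
clock: 1.6
eef_pos: [0.4908, -0.0337, 0.2296]
tool_rot: [[-1.0, 0.003, -0.004], [0.003, 1.0, 0.001], [0.004, 0.001, -1.0]]
force: [-0.5, 1.2, -0.8]
opening: 0.0855
grip_force: 0.0
```

Run:
```python
from h import *
c,f=shot('wrist','w1')
print(sensors.state()['eef_pos'],c[2])
np.savez('w1.npz',K=c[0],d=c[1],W=c[2])
print(proj(c,[[.42,.07,.05],[.45,-.15,.05],[.6,.1,.05],[.63,-.12,.05],[.4713,-.293,.038],[.6137,-.3,.004],[.3952,-.2982,.004]]))
```

```text
[ 0.4903 -0.0326  0.2304] [[ 0.0028 -0.9582 -0.2862  0.4178]
 [ 1.      0.003  -0.0001 -0.0331]
 [ 0.0009 -0.2862  0.9582  0.3716]
 [ 0.      0.      0.      1.    ]]
[[396.9209 103.3356]
 [154.1414 138.0711]
 [409.7481 283.2413]
 [200.5403 309.0389]
 [ 15.0727 159.8354]
 [ 56.8649 274.6439]
 [ 18.4205  79.3313]]
```

View pics/w1.png

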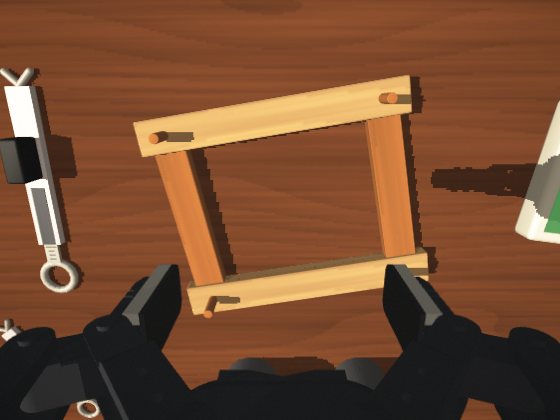

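The wrist view shows three posts: FR near (155,138), FL near (391,98) and BR near (209,308). BL is hidden behind the finger. The rule is at the left, with its grip at about (20,160), eye at (60,275) and nose at (18,78). Next I'll segment the posts and rule in this same frame.

Run:
```python
from h import *
f=cv2.imread('pics/w1.png')
hsv=cv2.cvtColor(f,cv2.COLOR_BGR2HSV)
for (x,y) in [(155,138),(391,98),(209,308),(300,100),(250,295),(190,220)]: print(hsv[y,x],end=' ')
def z(x,y,w,h,s): return cv2.resize(f[max(y-h//2,0):y+h//2,max(x-w//2,0):x+w//2],None,fx=s,fy=s,interpolation=cv2.INTER_NEAREST)
a=np.hstack([z(160,138,50,40,5),z(392,98,50,40,5),z(209,305,50,40,5)])
b=z(50,180,100,240,1.6); cv2.imwrite('pics/z1.png',a)
r=f[60:300,0:90]; g=hsv[60:300,0:90]
m=((g[:,:,1]<70)&(g[:,:,2]>110)).astype(np.uint8)
n,l,st,ce=cv2.connectedComponentsWithStats(m)
for i in range(1,n):
    if st[i,4]>40: print(st[i],ce[i]+[0,60])
```

```text
[ 13 178 222] [ 13 177 223] [ 13 169  95] [ 19 129 246] [ 18 136 233] [ 12 178 213] [   0    8   76  224 3937] [ 36.6523 177.9677]
```

View pics/z1.png

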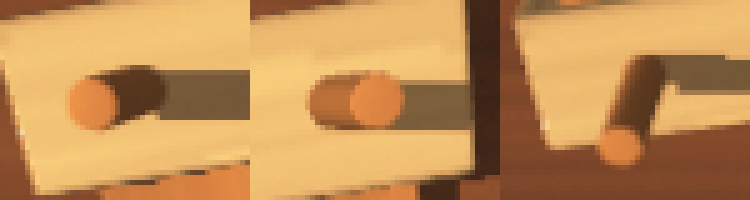

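Post top centres: FR (153.6,138.6), FL (392.0,98.2), BR (208.2,314.4). I'll turn these into positions while moving over the rule.

Call:
{"name": "arm_command", "arguments": {
  "increments": [
    [[-0.002,-0.032,-0.01],0,-1],
    [[-0.002,-0.032,-0.01],0,-1],
    [[-0.002,-0.032,-0.01],0,-1],
    [[-0.002,-0.032,-0.01],0,-1],
    [[-0.002,-0.032,-0.01],0,-1],
    [[-0.002,-0.032,-0.01],0,-1],
    [[-0.002,-0.034,-0.01],0,-1],
    [[-0.002,-0.034,-0.01],0,-1],
    [[0,0,0],0,-1],
    [[0,0,0],0,-1]
  ]
}}

```text
clock: 2.48
eef_pos: [0.474, -0.2922, 0.1512]
tool_rot: [[-1.0, 0.002, -0.0], [0.002, 1.0, 0.001], [0.0, 0.001, -1.0]]
force: [-0.1, 1.0, -0.2]
opening: 0.0855
grip_force: 0.0
```

Run:
```python
from h import *
w=np.load('w1.npz'); c=(w['K'],w['d'],w['W'])
P=onto(c,[[392,98.2],[153.6,138.6],[208.2,314.4]],.05); FL,FR,BR=P[:,:2]
print(P, 'front',np.linalg.norm(FL-FR))
ey=(FL-FR)/np.linalg.norm(FL-FR); ex=np.array([ey[1],-ey[0]])
BL=BR+ey*.22; m=(FL+FR)/2
print('yaw',np.degrees(np.arctan2(ex[1],ex[0])),'BR in frame',(BR-m)@ex,(BR-m)@ey,'BL',BL)
for a,b in((FL,BR),(FR,BL)): print(np.linalg.norm(b-a),np.degrees(np.arctan2(*(b-a)[::-1])))
c,f=shot('wrist','w2'); np.savez('w2.npz',K=c[0],d=c[1],W=c[2]); print(sensors.state()['eef_pos'])
```

```text
[[ 0.4156  0.0652  0.05  ]
 [ 0.4505 -0.1505  0.05  ]
 [ 0.6366 -0.1123  0.05  ]] front 0.21856609877859268
yaw 9.181195307247243 BR in frame 0.18986351686938271 -0.10117999450689967 BL [0.6015 0.1049]
0.2834481396729612 -38.76446461650039
0.2967813314288688 59.40860290277091
[ 0.4745 -0.2914  0.1518]
```

View pics/w2.png

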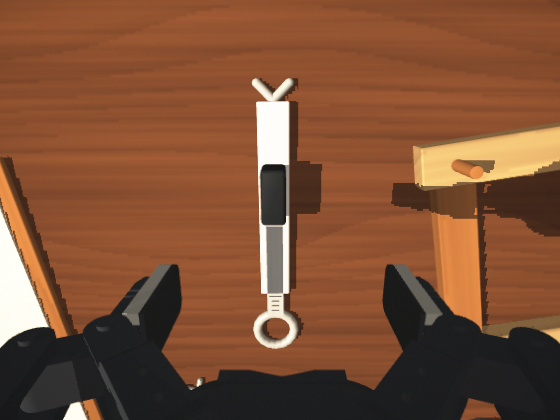

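The rule lies nearly straight along x: grip spans columns 262–286 and rows 165–225, eye centre is at (276,328), V tips at (257,81) and (293,81). The first result says the back rail is shifted about 9 mm left, so FR–BL is the longer diagonal.

Run:
```python
from h import *
w=np.load('w2.npz'); c=(w['K'],w['d'],w['W'])
f=cv2.imread('pics/w2.png'); hsv=cv2.cvtColor(f,cv2.COLOR_BGR2HSV)
roi=np.zeros(f.shape[:2],bool); roi[70:360,235:310]=1
m=(hsv[:,:,1]<90)&(hsv[:,:,2]>120)&roi
ys,xs=np.nonzero(m[305:360]); print('eye box',xs.min(),xs.max(),ys.min()+305,ys.max()+305)
(ex,ey),r=cv2.minEnclosingCircle(np.c_[xs,ys+305][ys+305>311].astype(np.float32)); print(ex,ey,r)
ys,xs=np.nonzero(m[70:99]); tip=((xs.min()+xs.max())/2,ys.min()+70); print('tips',xs.min(),xs.max(),tip)
g=(hsv[:,:,2]<45)&roi; g[:150]=0; g[245:]=0; gy,gx=np.nonzero(g&(np.arange(560)<289)); print('grip',gx.min(),gx.max(),gy.min(),gy.max())
E=onto(c,[[ex,ey]],.006)[0]; T=onto(c,[tip],.004)[0]; lo=onto(c,[[(gx.min()+gx.max())/2,gy.max()]],.038)[0]
yaw=np.degrees(np.arctan2(E[1]-T[1],E[0]-T[0])); d=np.linalg.norm((E-T)[:2])
print(E,T,'yaw',yaw,'tip-eye',d,'grip far edge',lo,'grip centre x',lo[0]-.0225, 'from eye',E[0]-lo[0]+.0225, 'from tip+.09',T[0]+.09)
```

```text
eye box 253 297 305 348
275.0 328.5 22.051176071166992
tips 252 292 (np.float64(272.0), np.int64(78))
grip 262 285 165 223
[ 0.6132 -0.2985  0.006 ] [ 0.3842 -0.2992  0.004 ] yaw 0.1644080506243576 tip-eye 0.22906391197246045 grip far edge [ 0.4928 -0.2982  0.038 ] grip centre x 0.47029420823571016 from eye 0.14292312457460912 from tip+.09 0.4741543638716934
```

Call:
{"name": "arm_command", "arguments": {
  "increments": [
    [[-0.003,-0.0065,-0.027],0,-1],
    [[0,0,-0.028],0,-1],
    [[0,0,-0.028],0,-1],
    [[0,0,-0.028],0,-1],
    [[0,0,-0.02],0,-1],
    [[0,0,-0.008],0,0],
    [[0,0,0],0,1],
    [[0,0,0],0,1],
    [[0,0,0],0,1],
    [[0,0,0],0,1]
  ]
}}

```text
clock: 3.37
eef_pos: [0.4728, -0.2996, 0.0144]
tool_rot: [[-1.0, 0.0, 0.002], [0.0, 1.0, -0.002], [-0.002, -0.002, -1.0]]
force: [0.2, -0.8, 0.1]
opening: 0.0257
grip_force: 0.0
```

Call:
{"name": "arm_command", "arguments": {
  "increments": [
    [[0,0,0],0,1],
    [[0,0,0],0,1],
    [[0,0,0],0,1],
    [[0,0,0],0,1]
  ]
}}

```text
clock: 3.7
eef_pos: [0.4728, -0.2997, 0.0143]
tool_rot: [[-1.0, 0.0, 0.002], [0.0, 1.0, -0.002], [-0.002, -0.002, -1.0]]
force: [0.3, 1.1, 7.4]
opening: 0.0191
grip_force: 60.3
```

Call:
{"name": "arm_command", "arguments": {
  "increments": [
    [[0,0,0.04],0,1],
    [[0,0.01,0.04],0,1],
    [[0.007,0.034,0],-5,1],
    [[0.007,0.038,0],-5,1],
    [[0.008,0.038,0],-5,1],
    [[0.008,0.038,0],-5,1],
    [[0.008,0.038,0],-5,1],
    [[0.008,0.038,0],-5,1],
    [[0.008,0.03,0],-5,1],
    [[0,0.0115,0],-3.8,1]
  ]
}}

```text
clock: 4.53
eef_pos: [0.5265, -0.0197, 0.0931]
tool_rot: [[-0.778, 0.628, 0.001], [0.628, 0.778, 0.001], [-0.0, 0.002, -1.0]]
force: [0.6, -0.2, -2.3]
opening: 0.0191
grip_force: 59.3
```

Call:
{"name": "arm_command", "arguments": {
  "increments": [
    [[0,0,0],0,1],
    [[0,0,0],0,1],
    [[0,0,0],0,1]
  ]
}}

```text
clock: 4.78
eef_pos: [0.5258, -0.0241, 0.0926]
tool_rot: [[-0.78, 0.626, 0.0], [0.626, 0.78, -0.0], [-0.001, 0.0, -1.0]]
force: [0.3, 0.1, -2.1]
opening: 0.0189
grip_force: 59.3
```

Run:
```python
from h import *
c,f=shot('wrist','w3'); np.savez('w3.npz',K=c[0],d=c[1],W=c[2]); s=sensors.state(); print(s['eef_pos'],s['tool_rot'])
print(proj(c,[[.4156,.0652,.05],[.4505,-.1505,.05],[.6366,-.1123,.05],[.6015,.1049,.05]]))
```

```text
[ 0.5257 -0.0244  0.0925] [[-0.7793  0.6266  0.0003]
 [ 0.6266  0.7793 -0.0003]
 [-0.0004 -0.     -1.    ]]
[[282.0874 -55.5207]
 [ 35.0305 266.3223]
 [281.7361 424.6849]
 [546.3091 198.1739]]
```

View pics/w3.png

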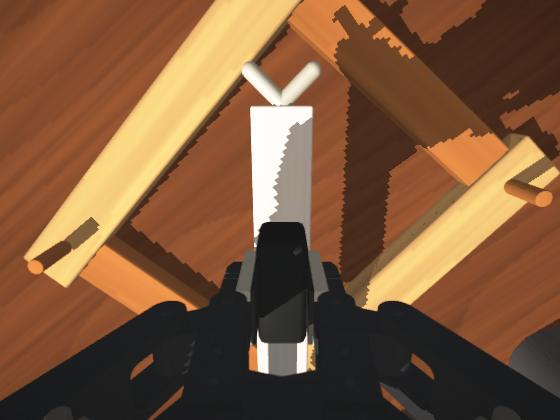

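The wrist view shows the rule centred in the gripper: V apex at about (282,105), grip on column 282. FR's top at (36,267) and BL's at (543,198) match the predictions to within 3 px. I'll check the nose offset by number and find the eye in the top view.

Run:
```python
from h import *
w=np.load('w3.npz'); c=(w['K'],w['d'],w['W']); t=np.array([.5257,-.0244]); u=np.array([.7793,-.6266]); v=np.array([-u[1],u[0]])
for px,z in (([282,107],.087),([247,63],.082),([317,63],.082)):
    p=onto(c,[px],z)[0,:2]-t; print(px,p@u,p@v)
print('BL',onto(c,[[543,198.5]],.05),'FR',onto(c,[[36.5,267]],.05))
c,f=shot('top'); 
e=proj(c,[[.6366,-.1123,.082],[.6366,-.1123,.05],[.6366,-.1123,.02]]); print(e)
x,y=e[0].astype(int); cv2.imwrite('pics/t3.png',cv2.resize(f[y-40:y+40,x-50:x+50,::-1],None,fx=7,fy=7,interpolation=cv2.INTER_NEAREST)); print(x-50,y-40)
```

```text
[282, 107] -0.07104364818985319 0.0008837915182191153
[247, 63] -0.08833267700353403 -0.013470858935978831
[317, 63] -0.08836400714146747 0.015193290601923405
BL [[0.6005 0.1033 0.05  ]] FR [[ 0.4513 -0.1502  0.05  ]]
[[322.3147 158.0038]
 [321.3868 160.6405]
 [320.5616 162.9858]]
272 118
```

View pics/t3.png

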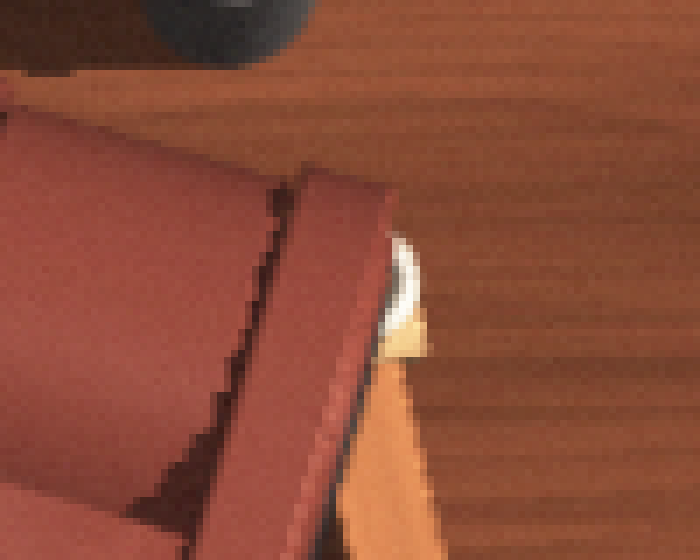

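The eye shows at crop edge (420,285), which puts its centre at about (322.4,158.7) against (322.3,158.0) expected. It is over the BR post, so I'm lowering.

Call:
{"name": "arm_command", "arguments": {
  "increments": [
    [[0,0,-0.015],0,1],
    [[0,0,-0.015],0,1],
    [[0,0,-0.015],0,1],
    [[0,0,-0.008],0,1],
    [[0,0,-0.004],0,1],
    [[0,0,0],0,1],
    [[0,0,0],0,1]
  ]
}}

```text
clock: 5.47
eef_pos: [0.526, -0.0238, 0.0359]
tool_rot: [[-0.779, 0.627, 0.001], [0.627, 0.779, -0.0], [-0.001, 0.0, -1.0]]
force: [0.2, 0.6, -1.3]
opening: 0.0189
grip_force: 59.3
```

Call:
{"name": "arm_command", "arguments": {
  "increments": [
    [[-0.0031,0.0025,0],0,1],
    [[-0.0031,0.0025,0],0,1],
    [[-0.0031,0.0025,0],0,1],
    [[-0.0031,0.0025,0],0,1],
    [[-0.0031,0.0025,0],0,1],
    [[-0.0031,0.0025,0],0,1],
    [[-0.0031,0.0025,0],0,1],
    [[-0.0031,0.0025,0],0,1],
    [[-0.0031,0.0025,0],0,1],
    [[-0.0031,0.0025,0],0,1]
  ]
}}

```text
clock: 6.3
eef_pos: [0.4945, 0.0019, 0.0354]
tool_rot: [[-0.779, 0.627, 0.0], [0.627, 0.779, -0.0], [-0.0, 0.0, -1.0]]
force: [2.5, -2.0, -1.8]
opening: 0.0192
grip_force: 59.4
```

Call:
{"name": "arm_command", "arguments": {
  "increments": [
    [[-0.0023,0.0019,0],0,1],
    [[-0.0023,0.0019,0],0,1],
    [[-0.0023,0.0019,0],0,1],
    [[0,0,0],0,1],
    [[0,0,0],0,1]
  ]
}}

```text
clock: 6.72
eef_pos: [0.4874, 0.0076, 0.0352]
tool_rot: [[-0.779, 0.627, -0.001], [0.627, 0.779, 0.0], [0.001, -0.0, -1.0]]
force: [0.8, -0.6, -1.5]
opening: 0.0184
grip_force: 59.4
```

Call:
{"name": "arm_command", "arguments": {
  "increments": [
    [[-0.0012,0.0009,0],0,1],
    [[-0.0012,0.0009,0],0,1],
    [[-0.0012,0.0009,0],0,1],
    [[-0.0008,0.0006,0],0,1],
    [[0,0,0],0,1]
  ]
}}

```text
clock: 7.13
eef_pos: [0.4832, 0.0108, 0.0353]
tool_rot: [[-0.779, 0.627, -0.0], [0.627, 0.779, 0.0], [0.0, 0.0, -1.0]]
force: [1.1, -1.2, -1.1]
opening: 0.019
grip_force: 59.3
```

Call:
{"name": "arm_command", "arguments": {
  "increments": [
    [[-0.0008,0.0006,0],0,1],
    [[-0.0004,0.0003,0],0,1],
    [[-0.0004,0.0003,0],0,1]
  ]
}}

```text
clock: 7.38
eef_pos: [0.4818, 0.0119, 0.0353]
tool_rot: [[-0.779, 0.627, 0.0], [0.627, 0.779, 0.0], [-0.0, 0.0, -1.0]]
force: [4.0, -1.8, -1.7]
opening: 0.0191
grip_force: 59.3
```

Call:
{"name": "arm_command", "arguments": {
  "increments": [
    [[-0.0005,0.0004,0],0,1],
    [[-0.0005,0.0004,0],0,1],
    [[0,0,0],0,1]
  ]
}}

```text
clock: 7.63
eef_pos: [0.4809, 0.0125, 0.0354]
tool_rot: [[-0.779, 0.627, 0.0], [0.627, 0.779, -0.0], [-0.0, -0.0, -1.0]]
force: [3.8, -2.5, -2.5]
opening: 0.0189
grip_force: 59.2
```

Call:
{"name": "arm_command", "arguments": {
  "increments": [
    [[-0.0005,0.0004,0],0,1],
    [[0,0,0],0,1],
    [[0,0,0],0,1]
  ]
}}

```text
clock: 7.88
eef_pos: [0.4808, 0.0126, 0.0355]
tool_rot: [[-0.779, 0.627, 0.001], [0.627, 0.779, -0.001], [-0.001, 0.0, -1.0]]
force: [5.3, -3.9, -2.6]
opening: 0.0188
grip_force: 59.0
```

Call:
{"name": "arm_command", "arguments": {
  "increments": [
    [[-0.0005,0.0004,0],0,1],
    [[-0.0003,0.0002,0],0,1],
    [[-0.0003,0.0002,0],0,1],
    [[0,0,0],0,1],
    [[0,0,0],0,1],
    [[0,0,0],0,1]
  ]
}}

```text
clock: 8.38
eef_pos: [0.4805, 0.0127, 0.0359]
tool_rot: [[-0.779, 0.628, 0.003], [0.628, 0.779, -0.002], [-0.003, 0.0, -1.0]]
force: [7.0, -8.3, -5.1]
opening: 0.0187
grip_force: 58.9
```

Run:
```python
from h import *
s=sensors.state(); print(s['eef_pos'],s['force'],s['ft_torque'])
c,f=shot('wrist','w4'); np.savez('w4.npz',K=c[0],d=c[1],W=c[2])
t=s['eef_pos'][:2]; FL=np.array([.4156,.0652]); print(np.linalg.norm(t-FL), proj(c,[[*FL,.05],[.6005,.1033,.05]]))
```

```text
[0.4805 0.0127 0.0359] [ 6.9756 -8.2822 -5.0802] [-1.4613 -1.5373  0.0405]
0.08347593539158743 [[280.3302  70.65  ]
 [602.6652 356.4548]]
```

View pics/w4.png

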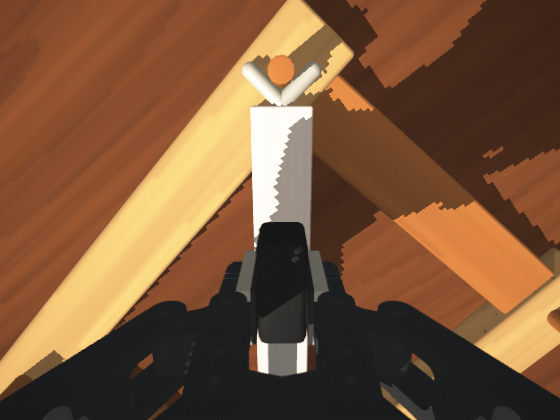

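The FL post's top sits at (281,69), seated in the V, with about 10 N held; the drag showed while drawing, so the first diagonal is done. Next I centre the eye on its post, lift clear and turn to the other diagonal.

Call:
{"name": "arm_command", "arguments": {
  "increments": [
    [[0.0028,-0.0022,0],0,1],
    [[0.0028,-0.0022,0],0,1],
    [[0.0027,-0.0022,0],0,1],
    [[0,0,0],0,1],
    [[0,0,0.015],0,1],
    [[0,0,0.025],0,1],
    [[0,0,0.025],0,1],
    [[0,0,0.025],0,1],
    [[0,0,0],0,1],
    [[0,0,0],0,1]
  ]
}}

```text
clock: 9.27
eef_pos: [0.4883, 0.0072, 0.1265]
tool_rot: [[-0.779, 0.627, 0.002], [0.627, 0.779, -0.0], [-0.002, 0.001, -1.0]]
force: [0.2, 0.6, -2.2]
opening: 0.0188
grip_force: 59.4
```

Call:
{"name": "arm_command", "arguments": {
  "increments": [
    [[0.001,-0.0047,0],7,1],
    [[0.001,-0.0047,0],7,1],
    [[0.001,-0.0047,0],7,1],
    [[0.001,-0.0047,0],7,1],
    [[0.001,-0.0047,0],7,1],
    [[0.001,-0.0047,0],7,1],
    [[0.001,-0.0047,0],7,1],
    [[0.001,-0.0047,0],7,1],
    [[0.001,-0.0047,0],7,1],
    [[0.001,-0.0047,0],7,1]
  ]
}}

```text
clock: 10.1
eef_pos: [0.4965, -0.0396, 0.1235]
tool_rot: [[-0.852, -0.523, -0.003], [-0.523, 0.852, 0.001], [0.002, 0.002, -1.0]]
force: [0.3, 0.3, -1.9]
opening: 0.0189
grip_force: 59.3
```

Call:
{"name": "arm_command", "arguments": {
  "increments": [
    [[0.002,-0.0047,0],7,1],
    [[0.002,-0.0047,0],7,1],
    [[0.002,-0.0047,0],7,1],
    [[0.002,-0.0047,0],7,1],
    [[0,0,0],0,1],
    [[0,0,0],0,1],
    [[0,0,0],0,1]
  ]
}}

```text
clock: 10.68
eef_pos: [0.5049, -0.0581, 0.1244]
tool_rot: [[-0.516, -0.857, -0.002], [-0.857, 0.516, 0.001], [0.0, 0.002, -1.0]]
force: [0.6, -0.7, -1.8]
opening: 0.0189
grip_force: 59.4
```

Run:
```python
from h import *
s=sensors.state(); R=s['tool_rot'];t=s['eef_pos'];print(t,'psi',np.degrees(np.arctan2(-R[1,0],-R[0,0])))
u=-R[:2,0]; print('eye centre expected r=.0584',t[:2]+u*.1894)
c,f=shot('top','t5'); z=t[2]-.0143+.006
for z in (z,.05): print(proj(c,[[.601,.1041,z]]))
x,y=proj(c,[[.601,.1041,.09]])[0].astype(int); print(x-50,y-40)
cv2.imwrite('pics/t5z.png',cv2.resize(f[y-40:y+40,x-50:x+50,::-1],None,fx=7,fy=7,interpolation=cv2.INTER_NEAREST))
```

```text
[ 0.5049 -0.0581  0.1244] psi 58.93959856719116
eye centre expected r=.0584 [0.6026 0.1041]
[[230.5473 171.4742]]
[[233.7764 176.1679]]
181 133
```

View pics/t5z.png

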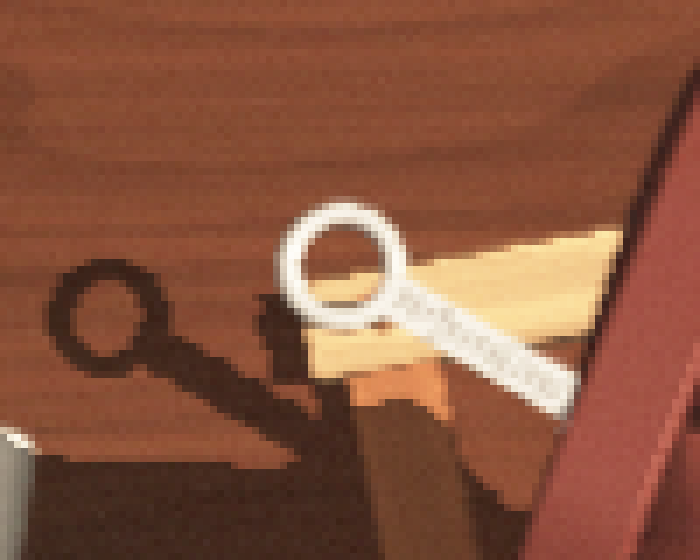

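The eye's centre is at crop (341,265), pixel (229.7,170.9), against (230.5,171.5) for perfectly centred: within 2 mm. I'll trim slightly and lower.

Call:
{"name": "arm_command", "arguments": {
  "increments": [
    [[0,-0.0012,-0.02],0.5,1],
    [[0,0,-0.02],0,1],
    [[0,0,-0.015],0,1],
    [[0,0,-0.012],0,1],
    [[0,0,-0.012],0,1],
    [[0,0,-0.006],0,1],
    [[0,0,-0.004],0,1],
    [[0,0,0],0,1],
    [[0,0,0],0,1]
  ]
}}

```text
clock: 11.48
eef_pos: [0.5058, -0.0598, 0.0368]
tool_rot: [[-0.505, -0.863, 0.001], [-0.863, 0.505, -0.0], [-0.0, -0.001, -1.0]]
force: [0.2, 0.2, -2.2]
opening: 0.0188
grip_force: 59.3
```

Call:
{"name": "arm_command", "arguments": {
  "increments": [
    [[-0.0016,-0.0028,-0.0012],0,1],
    [[-0.0016,-0.0028,0],0,1],
    [[-0.0016,-0.0028,0],0,1],
    [[-0.0016,-0.0028,0],0,1],
    [[-0.0016,-0.0028,0],0,1]
  ]
}}

```text
clock: 11.9
eef_pos: [0.4976, -0.0739, 0.0353]
tool_rot: [[-0.505, -0.863, 0.001], [-0.863, 0.505, 0.001], [-0.001, -0.0, -1.0]]
force: [2.2, 2.7, -1.8]
opening: 0.0187
grip_force: 59.3
```

Call:
{"name": "arm_command", "arguments": {
  "increments": [
    [[-0.0005,-0.0009,0],0,1],
    [[-0.0005,-0.0009,0],0,1],
    [[-0.0005,-0.0009,0],0,1],
    [[0,0,0],0,1],
    [[0,0,0],0,1]
  ]
}}

```text
clock: 12.32
eef_pos: [0.496, -0.0765, 0.0352]
tool_rot: [[-0.505, -0.863, -0.0], [-0.863, 0.505, -0.0], [0.0, 0.0, -1.0]]
force: [1.3, 1.1, -1.4]
opening: 0.0191
grip_force: 59.4
```

Call:
{"name": "arm_command", "arguments": {
  "increments": [
    [[-0.0005,-0.0009,0],0,1],
    [[-0.0003,-0.0004,0],0,1],
    [[0,0,0],0,1]
  ]
}}

```text
clock: 12.57
eef_pos: [0.4952, -0.0778, 0.0351]
tool_rot: [[-0.505, -0.863, 0.0], [-0.863, 0.505, 0.0], [-0.0, 0.0, -1.0]]
force: [0.8, 2.5, -1.4]
opening: 0.0189
grip_force: 59.4
```

Call:
{"name": "arm_command", "arguments": {
  "increments": [
    [[-0.0005,-0.0009,0],0,1],
    [[-0.0003,-0.0004,0],0,1],
    [[0,0,0],0,1],
    [[0,0,0],0,1]
  ]
}}

```text
clock: 12.9
eef_pos: [0.4944, -0.0789, 0.0351]
tool_rot: [[-0.505, -0.863, -0.0], [-0.863, 0.505, 0.0], [-0.0, 0.0, -1.0]]
force: [2.9, 4.0, -1.5]
opening: 0.019
grip_force: 59.4
```

Call:
{"name": "arm_command", "arguments": {
  "increments": [
    [[-0.0003,-0.0004,0],0,1],
    [[-0.0003,-0.0004,0],0,1],
    [[0,0,0],0,1],
    [[0,0,0],0,1]
  ]
}}

```text
clock: 13.23
eef_pos: [0.4938, -0.0793, 0.035]
tool_rot: [[-0.505, -0.863, -0.0], [-0.863, 0.505, 0.001], [-0.001, 0.001, -1.0]]
force: [3.4, 6.8, -0.7]
opening: 0.0188
grip_force: 59.4
```

Call:
{"name": "arm_command", "arguments": {
  "increments": [
    [[-0.0003,-0.0005,0],0,1],
    [[-0.0002,-0.0003,0],0,1],
    [[0,0,0],0,1],
    [[0,0,0],0,1],
    [[0,0,0],0,1]
  ]
}}

```text
clock: 13.65
eef_pos: [0.4933, -0.0796, 0.035]
tool_rot: [[-0.505, -0.863, 0.0], [-0.863, 0.505, 0.002], [-0.002, 0.001, -1.0]]
force: [3.3, 8.6, -1.6]
opening: 0.0189
grip_force: 59.4
```

Run:
```python
from h import *
s=sensors.state();t=s['eef_pos'];print(t,s['force'])
c,f=shot('wrist','w6')
print(proj(c,[[.4509,-.1504,.05]]))
cv2.imwrite('pics/w6z.png',cv2.resize(f[20:300,100:460,::-1],None,fx=1.5,fy=1.5))
```

```text
[ 0.4933 -0.0796  0.035 ] [ 3.3189  8.5924 -1.5555]
[[284.6382  71.5322]]
```

View pics/w6z.png

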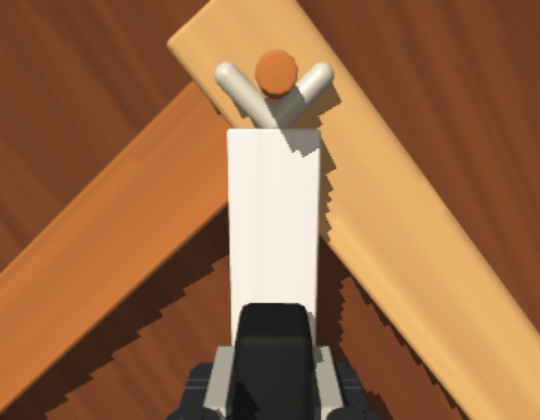

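The FR post's top, at crop (277,72), sits in the V with about 9 N held. FR–BL is the longer diagonal (about 296 against 283 mm), so the rule stays here. I'll ease the push, set the rule down and release.

Call:
{"name": "arm_command", "arguments": {
  "increments": [
    [[0.0004,0.0007,-0.0005],0,1],
    [[0.0004,0.0007,-0.0003],0,1],
    [[0,0,0],0,1],
    [[0,0,0],0,1]
  ]
}}

```text
clock: 14.03
eef_pos: [0.4936, -0.0793, 0.0343]
tool_rot: [[-0.505, -0.863, -0.001], [-0.863, 0.505, -0.0], [0.001, 0.001, -1.0]]
force: [-4.0, 2.4, 2.6]
opening: 0.0185
grip_force: 60.0
```

Call:
{"name": "arm_command", "arguments": {
  "increments": [
    [[0,0,0],0,0],
    [[0,0,0],0,0],
    [[0,0,0],0,0],
    [[0,0,0],0,0],
    [[0,0,0],0,0],
    [[0,0,0],0,0]
  ]
}}

```text
clock: 14.53
eef_pos: [0.4942, -0.0794, 0.0344]
tool_rot: [[-0.505, -0.863, 0.0], [-0.863, 0.505, -0.0], [0.0, -0.0, -1.0]]
force: [0.4, 0.2, -0.3]
opening: 0.0428
grip_force: 0.0
```

Call:
{"name": "arm_command", "arguments": {
  "increments": [
    [[0,0,0.01],0,0],
    [[0,0,0.02],0,0],
    [[0,0,0.03],0,0],
    [[0,0,0.04],0,0],
    [[-0.015,-0.03,0.02],0,0],
    [[-0.02,-0.035,0.02],0,0],
    [[-0.02,-0.035,0.01],0,0],
    [[-0.02,-0.035,0],0,0],
    [[0,0,0],0,0],
    [[0,0,0],0,0]
  ]
}}

```text
clock: 15.37
eef_pos: [0.4198, -0.2135, 0.1838]
tool_rot: [[-0.509, -0.861, 0.001], [-0.861, 0.509, -0.001], [0.0, -0.001, -1.0]]
force: [-0.3, 0.7, 0.1]
opening: 0.043
grip_force: 0.0
```

Run:
```python
from h import *
c,f=shot('wrist','w7'); np.savez('w7.npz',K=c[0],d=c[1],W=c[2]); print(sensors.state()['eef_pos'])
FR=np.array([.4509,-.1504]);BL=np.array([.601,.1041]);p=proj(c,[[*FR,.05],[*BL,.05]]);print(p)
z=lambda x,y:cv2.resize(f[max(0,int(y)-35):max(0,int(y)-35)+70,max(int(x)-45,0):max(int(x)-45,0)+90,::-1],(400,311),interpolation=cv2.INTER_NEAREST)
o=np.hstack([z(*p[0]),z(*p[1])]); o=np.vstack([o[:290],cv2.resize(f[:,:,::-1],(400,300)).repeat(1,0) @ np.eye(3) if 0 else np.hstack([cv2.resize(f[:,:,::-1],(400,300)),np.zeros((300,400,3),np.uint8)])])
cv2.imwrite('pics/w7z.png',o)
```

```text
[ 0.4203 -0.2123  0.1835]
[[287.9984 269.7906]
 [286.6827 503.0559]]Traceback (most recent call last):
  File "<stdin>", line 5, in <module>
  File "<stdin>", line 4, in <lambda>
cv2.error: OpenCV(4.12.0) /io/opencv/modules/imgproc/src/resize.cpp:4208: error: (-215:Assertion failed) !ssize.empty() in function 'resize'
```

The picture allowance is used up, so I'll check the final fit by number.

Run:
```python
from h import *
FR=np.array([.4509,-.1504]);BL=np.array([.601,.1041]); u=(BL-FR)/np.linalg.norm(BL-FR); v=np.array([-u[1],u[0]])
def white(f): h=cv2.cvtColor(f,cv2.COLOR_RGB2HSV); return (h[:,:,1]<75)&(h[:,:,2]>110)
# eye from top
c,f=shot('top','t7'); z=.027
x,y=proj(c,[[*(BL-.009*u),z]])[0]; m=white(f); yy,xx=np.mgrid[:420,:560]; m&=np.hypot(xx-x,yy-y)<16
ys,xs=np.nonzero(m); P=onto(c,np.c_[xs,ys],z)[:,:2]; q=(P-BL)
print('top eye n',len(P),'along',np.percentile(q@u,[0,2,98,100]),'across (near eye only)',np.percentile((q@v)[(q@u)>-.012],[0,2,98,100]))
# nose from wrist w7
w=np.load('w7.npz'); c=(w['K'],w['d'],w['W']); f=cv2.imread('pics/w7.png')[:,:,::-1].copy()
x,y=proj(c,[[*FR,.024]])[0]; 
h=cv2.cvtColor(f,cv2.COLOR_RGB2HSV); d=np.hypot(xx-x,yy-y)
m=white(f)&(d<60); ys,xs=np.nonzero(m); P=onto(c,np.c_[xs,ys],.026)[:,:2]-FR
k=P@u<.012; print('V n',k.sum(),'along',np.percentile((P@u)[k],[0,2,50]),'across',np.percentile((P@v)[k],[0,2,98,100]))
b=(P@u>.02); print('body across',np.percentile((P@v)[b],[2,98]) if b.any() else None)
px,py=proj(c,[[*FR,.05]])[0]
o=(h[:,:,0]<16)&(h[:,:,1]>150)&(h[:,:,2]>180)&(np.hypot(xx-px,yy-py)<22)
n,l,st,ce=cv2.connectedComponentsWithStats(o.astype(np.uint8)); i=1+np.argmax(st[1:,4]) if n>1 else 0
print('post top',st[i],ce[i],onto(c,[ce[i]],.05)[0,:2]-FR)
```

```text
top eye n 183 along [-0.0494 -0.0474  0.0115  0.0131] across (near eye only) [-0.0214 -0.0204  0.0207  0.0214]
V n 399 along [-0.0061 -0.0051  0.0011] across [-0.0563 -0.0157  0.0562  0.0567]
body across [-0.0132  0.0123]
post top [283 250  10  22 162] [286.9506 261.2346] [-0.0034 -0.0076]
```

The numbers fit. The eye's outer edge is about 12–13 mm beyond BL (13 expected when tight), the V tips are 5–6 mm beyond FR (5 expected), and the body is centred on the line. Handing in.

```bash
python3 -c "
from cell import ticket; print(ticket.finish_job())"
```

```text
the job is handed in; nothing more can be done
None
```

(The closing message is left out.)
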